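# Make up the two blade-change kits

## Robot

A 6-joint arm with a two-finger parallel gripper is mounted at the origin on a cart in front of the work surface, level with it; the furniture and walls round the work are solid. World frame = base frame: x ahead of the robot, y to its left, z up, the work surface at z = 0. Lengths are in mm, angles in rad, forces in N, time in s.
With the tool pointing down it reaches from about 350 to 975 mm from the base axis. Payload 7.1 kg.
Tool frame: the origin (TCP) lies midway between the tips of the shut fingers; the grasp point (between the pads) lies 19 mm behind it (ctrl.grip_depth is the distance from the TCP to the grasp point, in mm); z points along the fingers, y is the line along which they close (so a half turn about z gives the same grasp; the last joint's range is limited). The gripper opens to 88 mm and grips with 3 to 60 N. Pads are 20 mm wide; open, the fingers measure 115 mm over their backs; the gripper's body (75 mm by 178 mm) begins 61 mm behind the grasp point.
Start: joints at [-1.342, 0.423, 1.63, -0, 1.089, -0.019], TCP at [153.314, -605.887, 222.675] pointing down, gripper open.
Joint ranges: [-3, 3], [-0.9, 2.11], [0.09, 2.58], [-1.31, 4.45], [0.11, 2.69], [-2.54, 2.54]. Speed limits (rad/s): [2.39, 2.39, 3.01, 3.14, 3.14, 3.14].

## Interface

Orientations are given as a rotation vector (axis times angle).
In Python, from workcell import get_obs, vision, ctrl gives the robot as it stands.
- The arm moves only by the tool step_arm, never from a script. Its argument "plan" is a list of rows, each a list of 7 numbers: the opening, from -1 (shut) to 1 (fully open), then the shift along the tool's x, y, z as a fraction of full scale, then the turn, a rotation vector about the tool's x, y, z as a fraction of full scale. In form: [[fingers, dx, dy, dz, wx, wy, wz], ...]. A call has 1 to 20 rows; each row shifts and turns the commanded pose from where the row before left it, along the tool's axes as they then stand; what a row does not reach is not made up. Full scale, the value 1, is 50 mm for a shift and 0.12 rad for a turn. A row lasts 1/8 s, in which the tool goes at most 62.5 mm and 10.7 degrees, less where a joint would pass 70% of its speed; a pose out of reach is approached as far as the arm can. A call with a number of a shift or a turn outside -1 to 1 is refused whole. A call with a gripper value outside its range is refused whole. The fingers move at their own pace and stop on an object; the grip force is fixed at half the most. Time passes only in rows, so rows that do not move let the fingers close. It gives the time, the measured TCP pose, the force, the opening and the grip force at its end, in the units of the state.
- get_obs(): the state, without advancing time (a new reading comes with each control period).
- vision.get_image(name): name is "side" or "top" or "wrist"; returns a dict with "pixels" (420x560x3 uint8, red, green, blue), "depth" (420x560 float32, mm along the optical axis (not along the pixel's ray), 0 where there is no reading), "fx", "fy", "cx", "cy" (pixels), "T" (4x4, takes a point from camera to world coordinates); the wrist camera has in their place "T_tool_cam" (4x4, takes a point from camera to tool coordinates, whose origin is the TCP and whose axes are the flange's). Camera axes: x right, y down, z forward; pixel columns grow to the right and rows downward; lengths in mm; the calibration is good to about 2 mm. A picture is of the moment at which its call begins: read the wrist's pose just before it.
- ctrl.close_job(): hands the job in; it is judged then, once.
The state is a dict: "t": time; "qpos": joint angles; "qvel": joint speeds; "joint_torque": joint torques, N m; "ee_pos": TCP position; "orientation": TCP orientation; "ft_force": force on the tool from outside, world axes, zero at the start; "moment": the same for the moment, N m; "width": finger opening in mm; "grasp_force": force on a finger pad.
Only numpy, scipy, OpenCV 4.12 (cv2) and the standard library are available. Lean on these libraries where they do the work, as an engineer would, in place of code of your own. Each camera call takes 0.05 s, during which the arm holds its last target. There are 200 camera calls.

## Task

Make up the two blade-change kits on their wooden boards. On the board with the thick pin goes the ripping-blade kit: put the wide flat flange over the pin, hub up as it lies, then the hex nut over the same pin on top of it, and lay the large set-up block in the recess; on the board with the thin pin goes the grooving kit: the tall round collar over the pin and the small set-up block in the recess. Everything must lie flat and fully down in its place, and the sanding block, the wedge and the wax tin stay where they are.

Things in the scene. Friction and masses are not known exactly. Their poses are not given: they have to be found in the camera images.
- rip_board: Wooden kit board with the THICK pin: 84 (x) by 218 (y) by 18 mm, fixed. Origin: centre of underside. Recess 60 (x) by 136 (y) mm centred at x 0, y -35 mm, floor 10 mm above underside; its long sides are cut away over the middle 56 mm for fingers. Dark wooden pin at x 0, y +73 mm: 22 mm diameter for 34 mm above the board's top, then tapering to 10 mm at its tip, 68 mm above underside.
- groove_board: Wooden kit board with the THIN pin: same size, origin and axes, fixed. Recess 55 (x) by 116 (y) mm centred at x 0, y -35 mm, floor 10 mm above underside; same finger gaps over the middle 56 mm of its long sides. Dark wooden pin at x 0, y +73 mm: 12 mm diameter for 34 mm above the board's top, then tapering to 6 mm at its tip, 68 mm above underside.
- flange: Blade flange: bright steel ring lying flat, 60 mm outer diameter, 30 mm bore; the rim is 12 mm thick, a raised hub of 44 mm diameter makes it 14 mm at the middle. Origin at the centre of its underside, z up. Starts hub up on the table.
- nut: Hex arbor nut: dark steel, 46 mm across flats (53 mm across corners), 18 mm high, 30 mm bore, lying flat. Origin at the centre of its underside, z up; its local x axis is square to a pair of flats (so are the directions at 60 degrees to it).
- collar: Spacer collar: bright steel ring, 44 mm outer diameter, 20 mm bore, 24 mm high, standing on its flat end. Origin at the centre of its underside, z up.
- large_block: Large set-up block: planed wood, 45 mm (local x) by 120 mm (local y) by 25 mm high, lying flat. Origin at the centre of its underside, z up.
- small_block: Small set-up block: planed wood, 40 mm (local x) by 100 mm (local y) by 18 mm high, lying flat. Origin at the centre of its underside, z up.
- sanding_block: Bystander: cork sanding block with a red-brown abrasive sole, 37 mm (local x) by 87 mm (local y) by 24 mm high, among the set-up blocks; leave it where it lies. Origin at the centre of its underside.
- wedge: Bystander: grey hardwood wedge, 26 by 70 by 20 mm, lying between the blade and the fence; leave it. Origin at the centre of its underside. The saw blade (fixed, in the plane y = 0.16 m, x = 0.61 to 0.85 m) stands 75 mm above the table; the rip fence (y = 0.40 to 0.46 m) is 80 mm high: carry things well above them.
- wax_tin: Bystander: round green wax tin, 71 mm in diameter, 36 mm high, on the saw table behind the blocks, before the chrome handwheel; leave it. Origin at the centre of its underside.
Things that resemble listed ones, but are neither listed nor needed, are in the scene too. What is shaped like the collar but blue or purple is not meant.

How it is judged (in metres and radians):
At the end, for the whole second after the job is handed in: Thick-pin board: flange flat round the pin, nut flat on it, large block flat in the recess. Thin-pin board: collar flat round the pin, small block flat in the recess. Within 8 mm at the pins, 12 mm in the recesses, 4 mm in height; released, at rest; bystanders moved under 20 mm (x of flange in the frame of rip_board between -0.008 and 0.008 m and y of flange in the frame of rip_board between 0.065 and 0.081 m and z of flange in the frame of rip_board between 0.014 and 0.022 m and angle between each of flange, nut, large_block, collar, small_block's own z axis and vertical below 0.08 rad and linear speed of each of flange, nut, large_block, collar, small_block below 0.02 m/s and contact force between each of flange, nut, large_block, collar, small_block and the fingers below 0.1 N and x of nut in the frame of rip_board between -0.008 and 0.008 m and y of nut in the frame of rip_board between 0.065 and 0.081 m and z of nut in the frame of rip_board between 0.028 and 0.036 m and x of large_block in the frame of rip_board between -0.012 and 0.012 m and y of large_block in the frame of rip_board between -0.047 and -0.023 m and z of large_block in the frame of rip_board between 0.006 and 0.014 m and x of collar in the frame of groove_board between -0.008 and 0.008 m and y of collar in the frame of groove_board between 0.065 and 0.081 m and z of collar in the frame of groove_board between 0.014 and 0.022 m and x of small_block in the frame of groove_board between -0.012 and 0.012 m and y of small_block in the frame of groove_board between -0.047 and -0.023 m and z of small_block in the frame of groove_board between 0.006 and 0.014 m); the robot touches nothing.
It fails at once if the sanding block is moved more than 20 mm (distance of sanding_block from where it was at the start of the episode above 0.02 m).
It fails at once if the wedge is moved more than 20 mm (distance of wedge from where it was at the start of the episode above 0.02 m).
It fails at once if the wax tin is moved more than 20 mm (distance of wax_tin from where it was at the start of the episode above 0.02 m).
It also fails if it takes over 115 s, if anything falls off the work surface, if the arm or the gripper's body presses on something with over 40 N, if the wrist force passes 120 N, or if a joint passes its speed limit or range.

## Working session

There is one attempt and no reset: what is moved stays moved. The work goes in short steps, Python scripts to look and compute and a tool call to move; the robot and the scene stay as the last step left them, time stands still between calls to the robot, and variables do not carry over. Pictures are saved under pics/ and viewed, at most 15 in all, crops included, and the job is handed in when it is done.

Besides the shell and the picture viewer there is one more tool, called as a command line: name --pt "numbers of a row" for each row, then --argument value for the rest. step_arm: Moves the arm, as the interface text tells. Its arguments: {"type":"object","properties":{"plan":{"type":"array","items":{"type":"array","items":{"type":"number","minimum":-1,"maximum":1}}}},"required":["plan"]}

```bash
mkdir -p pics; cat > h.py <<'E'
import numpy as np,cv2,pickle
from workcell import get_obs,vision,ctrl
from scipy.spatial.transform import Rotation as R
def grab(n):
    o=get_obs(); im=vision.get_image(n)
    if n=='wrist':
        T=np.eye(4);T[:3,:3]=R.from_rotvec(o['orientation']).as_matrix();T[:3,3]=o['ee_pos'];im['T']=T@im['T_tool_cam']
    return im
def save(im,f,s=1,box=None):
    p=im['pixels'][:,:,::-1]
    if box: p=p[box[1]:box[3],box[0]:box[2]]
    cv2.imwrite('pics/'+f,cv2.resize(p,None,fx=s,fy=s,interpolation=cv2.INTER_CUBIC))
def ray(im,u,v,z):
    d=np.stack([(np.asarray(u,float)-im['cx'])/im['fx'],(np.asarray(v,float)-im['cy'])/im['fy'],np.ones_like(np.asarray(u,float))],-1)@im['T'][:3,:3].T
    c=im['T'][:3,3]; return c+d*((z-c[2])/d[...,2])[...,None]
def cloud(im):
    v,u=np.mgrid[:420,:560]; d=im['depth']
    P=np.stack([(u-im['cx'])/im['fx']*d,(v-im['cy'])/im['fy']*d,d],-1)
    return P@im['T'][:3,:3].T+im['T'][:3,3]
E
python3 - <<'E'
from h import *
print(get_obs())
for n in('top','side'):
    im=grab(n); pickle.dump(im,open(n+'.pkl','wb')); save(im,n+'.png',1.4); print(n,im['fx'],im['T'].round(2).tolist())
E
```

```text
{'t': 0.0, 'qpos': array([-1.34200300e+00,  4.23791123e-01,  1.63069976e+00,  3.31434420e-05,
        1.08859673e+00, -1.90117698e-02]), 'qvel': array([-2.01489369e-05,  3.78209293e-04, -2.10057680e-03, -9.74885035e-04,
       -2.84045463e-04, -1.01891076e-03]), 'joint_torque': array([ 1.61989643e-03, -5.44624829e+01, -2.73665035e+01,  6.44472102e-02,
        2.27303297e-02, -1.27952330e-04]), 'ee_pos': array([ 153.197561  , -605.35613922,  221.92890431]), 'orientation': array([-3.11603346e+00, -3.88048039e-01,  1.99912406e-04]), 'ft_force': array([0.03939979, 0.02778422, 0.13125982]), 'moment': array([-0.02272972,  0.00022867, -0.02619706]), 'grasp_force': 0.0, 'width': 87.85362053425332}
top 450.0238169460391 [[0.01, -0.99, 0.16, 406.12], [-1.0, -0.01, -0.02, -20.26], [0.02, -0.16, -0.99, 1215.83], [0.0, 0.0, 0.0, 1.0]]
side 542.4622095286504 [[-1.0, -0.0, 0.03, 544.63], [-0.03, 0.59, -0.81, 1081.12], [-0.02, -0.81, -0.59, 825.73], [0.0, 0.0, 0.0, 1.0]]
```

View pics/top.png

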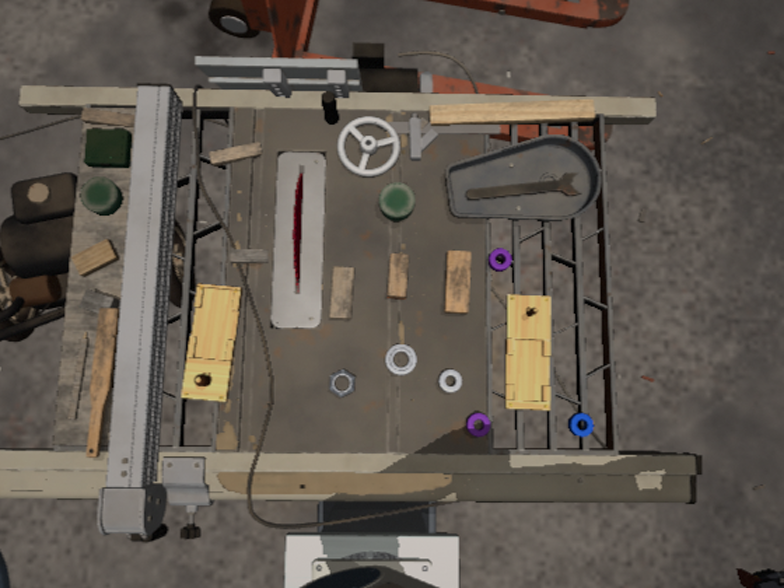

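View pics/side.png

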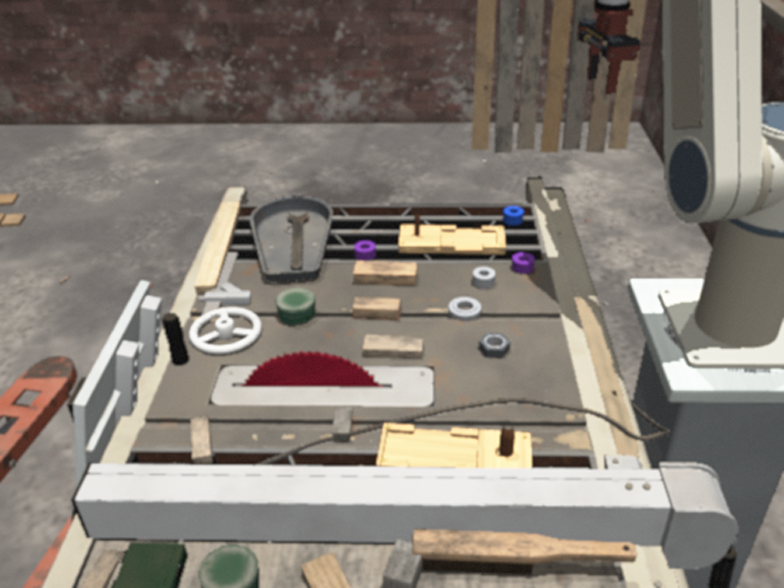

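Top view (scaled 1.4×) shows the thick-pin board at (212,342) with its pin at (203,380), and the thin-pin board at (528,352) with its pin at (531,312). The nut is at (342,382), the flange at (401,359) and the bright collar at (450,380). The blue and purple rings are decoys. Three wooden blocks lie at (341,292), (398,274) and (458,281), so I'll measure their sizes to tell them apart.

```bash
cat > m.py <<'E'
from h import *
im=pickle.load(open('top.pkl','rb'));P=cloud(im);Z=P[...,2]
# table height near objects
print('table z',np.median(Z[260:300,255:275]),'board',Z[225:235,150:155].mean())
def meas(name,cx,cy,r,h,lo=None):
    lo=lo or h*0.55
    m=np.zeros(Z.shape,np.uint8);cx,cy=int(cx/1.4),int(cy/1.4)
    m[cy-r:cy+r,cx-r:cx+r]=((Z>lo)&(Z<h+12))[cy-r:cy+r,cx-r:cx+r]
    c=max(cv2.findContours(m,cv2.RETR_EXTERNAL,cv2.CHAIN_APPROX_NONE)[0],key=cv2.contourArea)[:,0]
    mm=cv2.drawContours(np.zeros_like(m),[c],-1,1,-1);z=np.median(Z[(mm&m)>0])
    W=ray(im,c[:,0],c[:,1],h)[:,:2].astype(np.float32)
    (x,y),(w,l),a=cv2.minAreaRect(W)
    if w>l: w,l,a=l,w,a+90
    print(name,'c',round(x,1),round(y,1),'size',round(w,1),round(l,1),'shortaxis ang',round(a,1),'z',z,'rgb',im['pixels'][(mm&m)>0].mean(0).round(),len(c))
meas('A',341,292,26,20);meas('B',398,274,26,24);meas('C',458,281,28,25)
meas('nut',342,382,16,18);meas('flange',401,359,18,12);meas('collar',450,380,15,24)
meas('rip',212,342,48,18,12);meas('groove',528,352,48,18,12)
meas('pinR',203,380,12,68,35);meas('pinG',531,312,12,68,35)
meas('tin',397,201,20,36); meas('wedge',249,256,18,20)
E
python3 m.py; python3 - <<'E'
from h import *
im=pickle.load(open('top.pkl','rb'));save(im,'c1.png',4,(225,165,420,300))
E
```

```text
table z 0.2570025263004254 board 10.89641344123851
A c 600.1 64.7 size 40.4 100.5 shortaxis ang 87.0 z 18.50872015189782 rgb [137. 121. 102.] 99
B c 634.2 -42.7 size 35.7 86.0 shortaxis ang 86.6 z 24.460687807516706 rgb [140. 117.  92.] 85
C c 623.3 -157.7 size 46.2 121.3 shortaxis ang 87.3 z 25.180985970313714 rgb [153. 124.  94.] 118
nut c 427.9 60.7 size 45.8 50.2 shortaxis ang 27.2 z 18.06243894400461 rgb [106. 107. 109.] 53
flange c 473.0 -50.2 size 55.8 56.1 shortaxis ang 0.6 z 12.991790013526611 rgb [163. 163. 164.] 62
collar c 433.9 -143.5 size 39.1 42.3 shortaxis ang 0.5 z 24.031944194536663 rgb [168. 167. 168.] 45
rip c 458.6 312.1 size 85.6 128.7 shortaxis ang 85.4 z 18.17694451832142 rgb [191. 168. 108.] 294
groove c 532.3 -293.6 size 84.0 135.2 shortaxis ang 88.3 z 18.053674884888324 rgb [195. 167. 109.] 210
pinR c 429.8 309.1 size 20.7 21.7 shortaxis ang 137.0 z 58.06482341772073 rgb [55. 39. 23.] 24
pinG c 561.0 -289.7 size 10.8 11.2 shortaxis ang 44.5 z 59.27284486262067 rgb [73. 56. 34.] 13
tin c 779.2 -38.9 size 68.1 73.4 shortaxis ang 90.8 z 34.9839570717719 rgb [82. 94. 77.] 73
wedge c 671.4 257.7 size 30.4 46.3 shortaxis ang 0.8 z 15.63651552884528 rgb [113. 106.  97.] 61
```

View pics/c1.png

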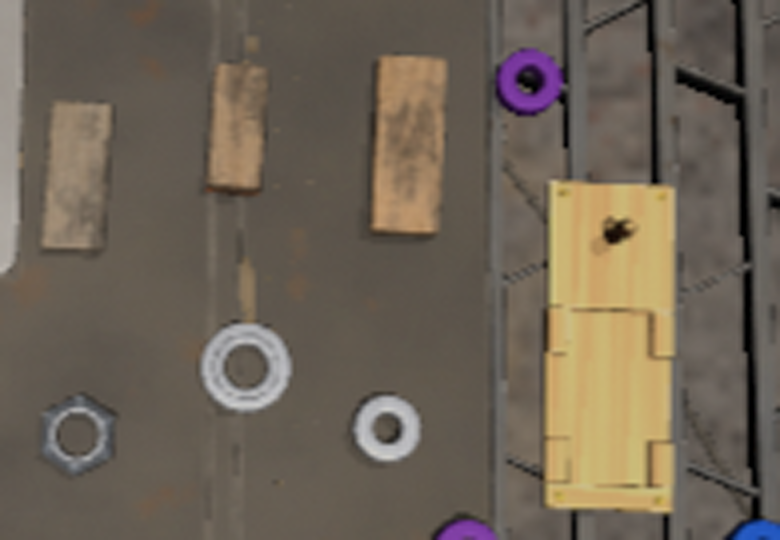

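The crop confirms the identities. Left (78,175) is 40×100×18, so it is the small block. Middle (238,127) is 36×86×24, the cork block with the red sole, so it stays. Right (409,145) is 46×121×25, the large block. The bright ring at (386,428) is the collar; the purple and blue ones are not. Next I'll measure the boards by colour.

```bash
cat > b.py <<'E'
from h import *
im=pickle.load(open('top.pkl','rb'));P=cloud(im);Z=P[...,2]
p=im['pixels'].astype(int);hsv=cv2.cvtColor(im['pixels'],cv2.COLOR_RGB2HSV)
for n,bx,pin in(('rip',(125,195,178,295),(429.8,309.1)),('groove',(355,200,400,300),(561,-289.7))):
    m=np.zeros(Z.shape,np.uint8);x0,y0,x1,y1=bx
    k=(hsv[...,1]>85)&(hsv[...,2]>120)&(hsv[...,0]<35)&(Z>5)
    m[y0:y1,x0:x1]=k[y0:y1,x0:x1]
    m=cv2.morphologyEx(m,cv2.MORPH_CLOSE,np.ones((7,7)))
    c=max(cv2.findContours(m,cv2.RETR_EXTERNAL,cv2.CHAIN_APPROX_NONE)[0],key=cv2.contourArea)[:,0]
    W=ray(im,c[:,0],c[:,1],18.)[:,:2].astype(np.float32)
    r=cv2.minAreaRect(W);B=cv2.boxPoints(r);e=B[1]-B[0];f=B[2]-B[1]
    L=e if np.hypot(*e)>np.hypot(*f) else f
    L=L/np.hypot(*L);s=np.sign(L@(np.array(pin)-r[0]));L=L*s;yaw=np.degrees(np.arctan2(L[1],L[0]))
    C=np.array(r[0]);print(n,C.round(1),np.round(r[1],1),'y-axis dir',yaw.round(2),'pin pred',(C+73*L).round(1),'recess',(C-35*L).round(1))
    # recess floor from depth
    q=(m>0)&(Z>6)&(Z<13.5);X=P[q][:,:2];d=X-C;a=d@L;b=d@np.array([L[1],-L[0]])
    print(' floor n',q.sum(),'y range',np.percentile(a,[2,98]).round(1),'x',np.percentile(b,[2,98]).round(1))
    # pin tip
    q=np.zeros_like(q);q[y0:y1,x0:x1]=(Z>25)[y0:y1,x0:x1];print(' pin pts',q.sum(),P[q].mean(0).round(1),Z[q].max())
E
python3 b.py; python3 -c "
from h import *
im=pickle.load(open('top.pkl','rb'));save(im,'c2.png',5,(110,185,200,300))"
```

```text
rip [497.1 307.6] [ 88.5 228.8] y-axis dir 175.45 pin pred [424.3 313.4] recess [532.  304.8]
 floor n 1136 y range [-105.5   25.4] x [-35.9  40.9]
 pin pts 94 [429.3 251.4 262.1] 1215.832040475938
groove [ 491.  -290.2] [ 82.9 217.4] y-axis dir -1.66 pin pred [ 564.  -292.3] recess [ 456.  -289.2]
 floor n 1023 y range [-91.1  67.6] x [-38.9  40.4]
 pin pts 47 [ 494.  -177.1  545.9] 1215.832040475938
```

View pics/c2.png

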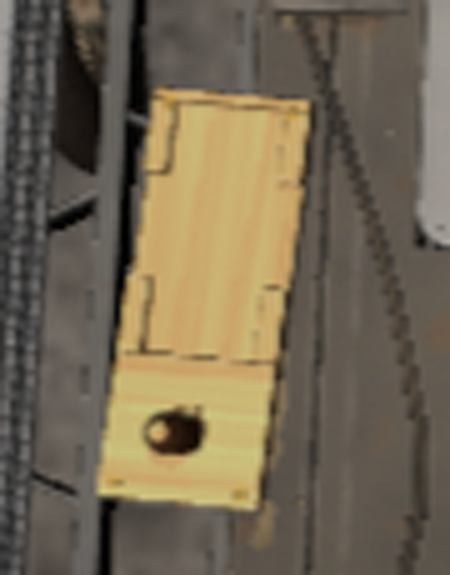

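```bash
cat > go.py <<'E'
import sys
from h import *
# go.py x y z yawTooly(deg): needed turn and shift in tool units (shift after turn)
x,y,z,a=map(float,sys.argv[1:5]);o=get_obs()
M=R.from_rotvec(o['orientation']).as_matrix()
cur=np.degrees(np.arctan2(M[1,1],M[0,1]));d=(a-cur+180)%360-180
Y=np.radians(a);ty=np.array([np.cos(Y),np.sin(Y),0]);tz=np.array([0,0,-1.]);tx=np.cross(ty,tz)
D=np.array([x,y,z])-o['ee_pos'];s=np.array([D@tx,D@ty,D@tz])/50
if '-n' in sys.argv: print(s)
print('t',round(o['t'],2),'pos',o['ee_pos'].round(1),'yaw',cur.round(2),'tilt',M[:,2].round(3),'w',round(o['width'],1),'q',o['qpos'].round(2))
print('wz',(np.radians(-d)/.12).round(3),'dx dy dz',s.round(3))
E
python3 go.py 434 -143.5 180 -93
```

```text
t 0.1 pos [ 153.2 -605.4  222. ] yaw -75.8 tilt [-0.     0.001 -1.   ] w 87.6 q [-1.34  0.42  1.63  0.    1.09 -0.02]
wz 2.501 dx dy dz [ 5.125 -9.519  0.839]
```

```bash
python3 go.py 490 -290 330 -93; python3 -c "
from h import *
im=vision.get_image('wrist');print(im['fx'],im['T_tool_cam'].round(2).tolist())"
```

```text
t 0.1 pos [ 153.2 -605.4  222. ] yaw -75.8 tilt [-0.     0.001 -1.   ] w 87.6 q [-1.34  0.42  1.63  0.    1.09 -0.02]
wz 2.501 dx dy dz [ 6.396 -6.652 -2.161]
344.34185002132926 [[-0.0, -0.96, -0.28, 77.67], [1.0, -0.0, 0.0, 0.27], [-0.0, -0.28, 0.96, -161.64], [0.0, 0.0, 0.0, 1.0]]
```

step_arm --pt "1 0 0 -0.5 0 0 0.8" --pt "1 0 0 -0.5 0 0 0.85" --pt "1 0 0 -0.5 0 0 0.85"

```text
t: 0.52
ee_pos: [153.3, -605.6, 298.1]
orientation: [-3.14, 0.087, 0.0]
ft_force: [-0.1, -0.1, 0.1]
width: 87.8
grasp_force: 0.0
```

step_arm --pt "1 0.8 -0.83 -0.1 0 0 0" --pt "1 0.8 -0.83 -0.1 0 0 0" --pt "1 0.8 -0.83 -0.1 0 0 0" --pt "1 0.8 -0.83 -0.1 0 0 0" --pt "1 0.8 -0.83 -0.1 0 0 0" --pt "1 0.8 -0.83 -0.1 0 0 0" --pt "1 0.8 -0.83 0 0 0 0" --pt "1 0.8 -0.83 0 0 0 0" --pt "1 0 0 0 0 0 0" --pt "1 0 0 0 0 0 0"

```text
t: 1.78
ee_pos: [489.7, -291.1, 327.3]
orientation: [-3.141, 0.081, 0.002]
ft_force: [-1.0, -0.4, 0.1]
width: 88.3
grasp_force: 0.0
```

```bash
cat > v.py <<'E'
import sys
from h import *
im=grab('wrist');pickle.dump(im,open(sys.argv[1]+'.pkl','wb'));save(im,sys.argv[1]+'.png',1.4);o=get_obs();print(o['ee_pos'],o['qvel'].round(3))
E
python3 v.py wg; python3 go.py 434 -143.5 120 -93
```

```text
[ 489.39804841 -291.57547508  327.39561824] [-0.017 -0.006  0.001  0.002 -0.001  0.004]
t 1.82 pos [ 489.4 -291.6  327.4] yaw -93.02 tilt [-0.001  0.    -1.   ] w 87.6 q [-0.56  0.24  1.65 -0.    1.26  1.07]
wz -0.002 dx dy dz [-1.261 -2.899  4.148]
```

View pics/wg.png

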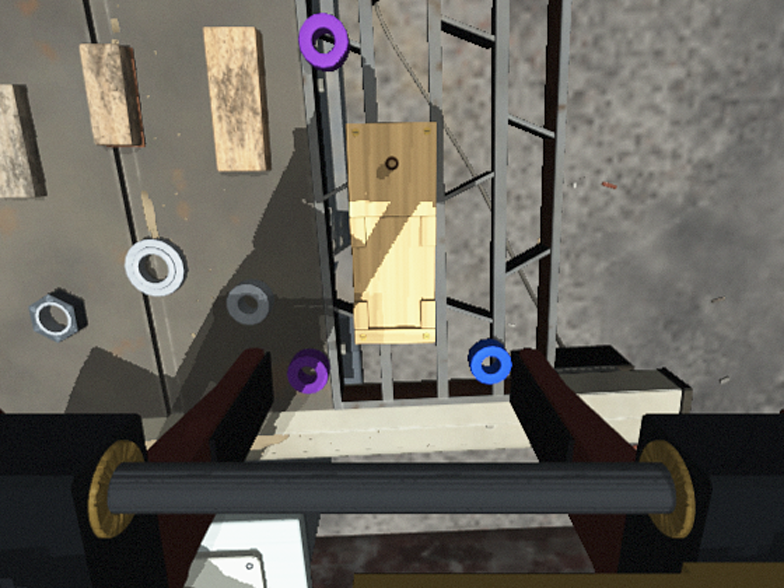

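Wrist view: the thin-pin board has corners at (347,123), (436,122), (436,344) and (356,344), with the pin tip at (391,162). The collar is in shadow at (248,303), the flange at (155,267), the nut at (56,317) and the large block at (237,98).

```bash
cat > w.py <<'E'
from h import *
def corners(im,pts,s=1.4,z=18.):
    c=np.array(pts,float)/s;W=ray(im,c[:,0],c[:,1],z)[:,:2];return W
def board(im,far2,near2,pinfar=True,s=1.4):
    W=corners(im,far2+near2,s);C=W.mean(0);L=(W[:2].mean(0)-W[2:].mean(0));n=np.hypot(*L);L/=n
    print('len',n.round(1),'w',np.hypot(*(W[0]-W[1])).round(1),np.hypot(*(W[2]-W[3])).round(1))
    L=L if pinfar else -L
    print('C',C.round(1),'ydir',np.degrees(np.arctan2(L[1],L[0])).round(2),'pin',(C+73*L).round(1),'recess',(C-35*L).round(1));return C,L
def blob(im,name,cx,cy,r,h,s=1.4,lo=None):
    Z=cloud(im)[...,2];lo=lo or h*0.6;cx,cy=int(cx/s),int(cy/s)
    m=np.zeros(Z.shape,np.uint8);S=(slice(max(cy-r,0),cy+r),slice(max(cx-r,0),cx+r))
    m[S]=((Z>lo)&(Z<h+12))[S]
    c=max(cv2.findContours(m,cv2.RETR_EXTERNAL,cv2.CHAIN_APPROX_NONE)[0],key=cv2.contourArea)[:,0]
    W=ray(im,c[:,0],c[:,1],h)[:,:2].astype(np.float32);(x,y),(w,l),a=cv2.minAreaRect(W)
    if w>l:w,l,a=l,w,a+90
    q=cv2.drawContours(np.zeros_like(m),[c],-1,1,-1)&m
    e=cv2.fitEllipse(W)
    print(name,'c',round(x,1),round(y,1),'ell',np.round(e[0],1),'size',round(w,1),round(l,1),'short ang',round(a,1),'z',np.median(Z[q>0]).round(1))
E
python3 - <<'E'
from w import *
im=pickle.load(open('wg.pkl','rb'))
board(im,[(347,123),(436,122)],[(356,344),(436,344)])
c=corners(im,[(391,162)],z=68.);print('pin tip',c)
Z=cloud(im)[...,2];q=np.zeros(Z.shape,bool);q[105:130,265:295]=True;k=q&(Z>40)&(Z<75);print('pin pts',cloud(im)[k].mean(0) if k.any() else 0,k.sum())
blob(im,'collar',248,303,20,24);blob(im,'flange',155,267,28,12);blob(im,'nut',56,317,26,18);blob(im,'large',237,98,56,25)
E
```

```text
len 218.1 w 81.8 83.7
C [ 490.1 -294.2] ydir -1.7 pin [ 563.1 -296.3] recess [ 455.1 -293.1]
pin tip [[ 564.59165412 -295.13931504]]
pin pts [ 564.41940851 -295.38935005   62.27791618] 54
collar c 435.6 -144.9 ell [ 435.6 -144.8] size 42.1 45.8 short ang 40.4 z 23.1
flange c 474.7 -51.8 ell [474.9 -51.4] size 58.5 59.6 short ang 37.9 z 11.8
nut c 429.5 57.5 ell [429.2  58.1] size 46.0 56.9 short ang 26.8 z 17.1
large c 624.1 -159.7 ell [ 624.2 -159.5] size 47.1 118.8 short ang 87.3 z 24.3
```

```bash
python3 go.py 435.3 -144.8 6 -93
```

```text
t 1.82 pos [ 489.4 -291.6  327.4] yaw -93.02 tilt [-0.001  0.    -1.   ] w 87.6 q [-0.56  0.24  1.65 -0.    1.26  1.07]
wz -0.002 dx dy dz [-1.234 -2.875  6.428]
```

step_arm --pt "1 -0.3085 -0.7188 0.7 0 0 0" --pt "1 -0.3085 -0.7188 0.7 0 0 0" --pt "1 -0.3085 -0.7188 0.7 0 0 0" --pt "1 -0.3085 -0.7187 0.7 0 0 0" --pt "1 0 0 0.9 0 0 0" --pt "1 0 0 0.9 0 0 0" --pt "1 0 0 0.9 0 0 0" --pt "1 0 0 0.6 0 0 0" --pt "1 0 0 0.328 0 0 0" --pt "1 0 0 0 0 0 0" --pt "-1 0 0 0 0 0 0" --pt "-1 0 0 0 0 0 0" --pt "-1 0 0 0 0 0 0" --pt "-1 0 0 0 0 0 0" --pt "-1 0 0 0 0 0 0"

```text
t: 3.7
ee_pos: [436.2, -144.2, 6.5]
orientation: [-3.141, 0.082, -0.0]
ft_force: [-0.8, 0.5, 5.6]
width: 43.4
grasp_force: 30.0
```

```bash
python3 go.py 564.2 -295.4 110 -93
```

```text
t 3.7 pos [ 436.2 -144.2    6.5] yaw -92.99 tilt [ 0.  0. -1.] w 43.4 q [-0.35  0.58  2.09  0.    0.47  1.28]
wz 0.001 dx dy dz [ 2.715  2.887 -2.07 ]
```

step_arm --pt "-1 0 0 -0.5 0 0 0" --pt "-1 0 0 -0.8 0 0 0" --pt "-1 0 0 -0.77 0 0 0" --pt "-1 0.68 0.72 0 0 0 0" --pt "-1 0.68 0.72 0 0 0 0" --pt "-1 0.68 0.72 0 0 0 0" --pt "-1 0.68 0.727 0 0 0 0" --pt "-1 0 0 0 0 0 0" --pt "-1 0 0 0 0 0 0"

```text
t: 4.82
ee_pos: [563.1, -294.7, 108.8]
orientation: [-3.139, 0.082, 0.004]
ft_force: [0.2, -0.3, -1.7]
width: 43.5
grasp_force: 30.0
```

```bash
python3 go.py 564.7 -295.4 25.5 -93; python3 v.py wc
```

```text
t 4.83 pos [ 563.1 -294.7  108.8] yaw -93.0 tilt [-0.002  0.001 -1.   ] w 43.5 q [-0.5   0.58  1.67  0.    0.89  1.12]
wz -0.0 dx dy dz [0.032 0.011 1.666]
[ 562.97667734 -294.40777316  108.99286266] [ 0.005 -0.01   0.006 -0.001 -0.002 -0.002]
```

View pics/wc.png

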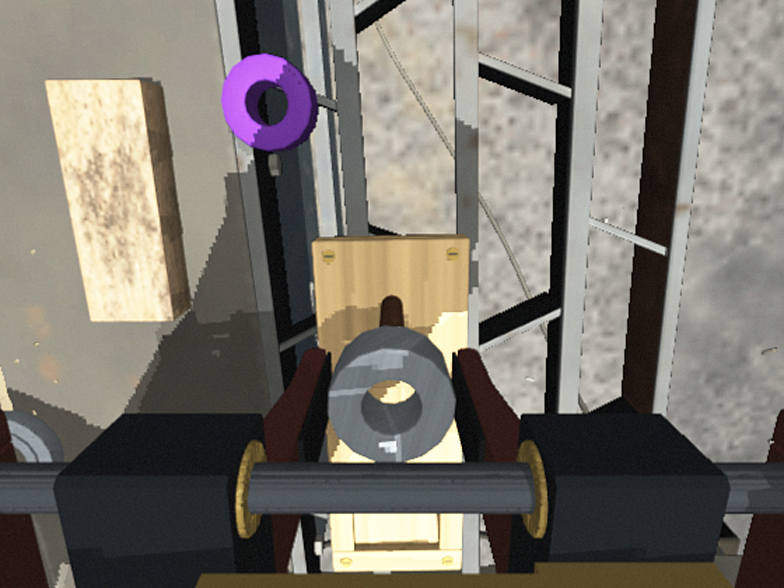

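The collar is held level at (391,393) and lines up with the pin at (391,305). I'll lower it.

step_arm --pt "-1 0.034 0.01 0.5 0 0 0" --pt "-1 0 0 0.5 0 0 0" --pt "-1 0 0 0.4 0 0 0" --pt "-1 0 0 0.2 0 0 0" --pt "-1 0 0 0.06 0 0 0" --pt "-1 0 0 0 0 0 0"

```text
t: 5.62
ee_pos: [566.3, -296.2, 27.1]
orientation: [3.14, -0.082, 0.001]
ft_force: [1.1, -0.7, -1.6]
width: 43.6
grasp_force: 30.0
```

```bash
python3 go.py 564.7 -295.4 24.5 -93
```

```text
t 5.62 pos [ 566.3 -296.2   27.1] yaw -92.99 tilt [ 0.001 -0.    -1.   ] w 43.6 q [-0.5   0.7   1.69  0.    0.75  1.12]
wz 0.002 dx dy dz [-0.033 -0.014  0.053]
```

step_arm --pt "-1 -0.03 -0.01 0.04 0 0 0" --pt "0.3 0 0 0 0 0 0" --pt "0.3 0 0 0 0 0 0" --pt "0.3 0 0 0 0 0 0" --pt "0.5 0 0 -0.5 0 0 0" --pt "1 0 0 -0.8 0 0 0" --pt "1 0 0 -0.8 0 0 0" --pt "1 0 0 -0.8 0 0 0" --pt "1 0 0 -0.5 0 0 0" --pt "1 0 0 0 0 0 0"

```text
t: 6.88
ee_pos: [565.8, -296.2, 197.1]
orientation: [3.138, -0.082, 0.007]
ft_force: [0.4, -0.2, -0.9]
width: 88.0
grasp_force: 0.0
```

```bash
python3 v.py wd; python3 - <<'E'
from w import *
im=pickle.load(open('wd.pkl','rb'))
Z=cloud(im)[...,2]; P=cloud(im)
m=(abs(P[...,0]-564)<30)&(abs(P[...,1]+295)<30)
for lo,hi in((38,46),(50,75)):
    k=m&(Z>lo)&(Z<hi);print(lo,k.sum(),P[k].mean(0).round(1))
E
python3 go.py 624.0 -159.6 5 -92.7
```

```text
[ 564.80797774 -295.64068531  195.24565042] [ 0.     0.03   0.028 -0.001 -0.003 -0.001]
38 1283 [ 563.6 -296.1   41.4]
50 119 [ 566.8 -295.5   60.7]
t 6.92 pos [ 564.8 -295.6  195.2] yaw -92.99 tilt [ 0.001 -0.001 -1.   ] w 87.3 q [-0.5   0.47  1.62  0.    1.05  1.12]
wz -0.043 dx dy dz [ 1.054 -2.774  3.805]
```

View pics/wd.png

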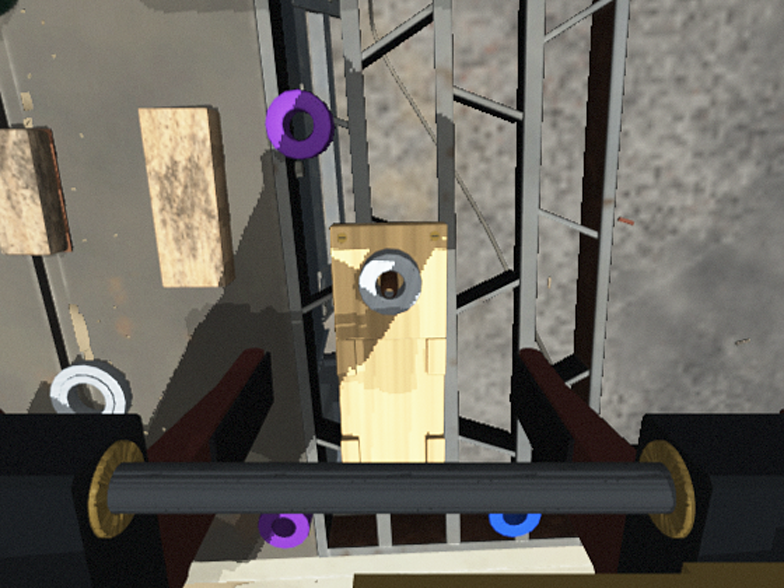

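The collar sits flat round the thin pin at (390,283); its top reads z 41.4 against the expected 42. Next is the large block at (187,197).

step_arm --pt "1 0.264 -0.694 0.3 0 0 -0.04" --pt "1 0.264 -0.694 0.3 0 0 0" --pt "1 0.264 -0.694 0.3 0 0 0" --pt "1 0.264 -0.694 0.3 0 0 0" --pt "1 0 0 0.8 0 0 0" --pt "1 0 0 0.8 0 0 0" --pt "1 0 0 0.7 0 0 0" --pt "1 0 0 0.3 0 0 0" --pt "1 0 0 0 0 0 0" --pt "-1 0 0 0 0 0 0" --pt "-1 0 0 0 0 0 0" --pt "-1 0 0 0 0 0 0" --pt "-1 0 0 0 0 0 0" --pt "-1 0 0 0 0 0 0"

```text
t: 8.68
ee_pos: [624.2, -159.4, 5.1]
orientation: [3.141, -0.075, 0.001]
ft_force: [0.1, 0.0, 2.0]
width: 45.0
grasp_force: 30.0
```

```bash
python3 go.py 480 200 170 -92.7;  python3 go.py 533 305 170 -95
```

```text
t 8.68 pos [ 624.2 -159.4    5.1] yaw -92.72 tilt [ 0. -0. -1.] w 45.0 q [-0.27  0.74  1.67  0.    0.73  1.35]
wz -0.003 dx dy dz [-3.219 -7.045 -3.299]
t 8.68 pos [ 624.2 -159.4    5.1] yaw -92.72 tilt [ 0. -0. -1.] w 45.0 q [-0.27  0.74  1.67  0.    0.73  1.35]
wz 0.332 dx dy dz [-2.626 -9.095 -3.299]
```

step_arm --pt "-1 0 0 -0.5 0 0 0" --pt "-1 0 0 -0.9 0 0 0" --pt "-1 0 0 -0.9 0 0 0" --pt "-1 -0.2 -0.4 -0.3 0 0 0" --pt "-1 -0.315 -0.73 -0.25 0 0 0" --pt "-1 -0.315 -0.73 -0.25 0 0 0" --pt "-1 -0.315 -0.73 -0.25 0 0 0" --pt "-1 -0.315 -0.73 -0.25 0 0 0" --pt "-1 -0.315 -0.73 -0.25 0 0 0" --pt "-1 -0.315 -0.73 -0.25 0 0 0" --pt "-1 -0.315 -0.73 -0.25 0 0 0" --pt "-1 -0.315 -0.73 -0.25 0 0 0" --pt "-1 -0.315 -0.73 -0.25 0 0 0" --pt "-1 -0.315 -0.73 0 0 0 0" --pt "-1 -0.11 -0.3 0 0 0 0" --pt "-1 0 0 0 0 0 0" --pt "-1 0 0 0 0 0 0"

```text
t: 10.8
ee_pos: [470.0, 247.5, 246.7]
orientation: [3.14, -0.075, -0.001]
ft_force: [-0.4, -0.5, -1.1]
width: 44.6
grasp_force: 30.0
```

```bash
python3 v.py wr
```

```text
[470.24085721 247.28864348 246.81599114] [-0.006 -0.001 -0.005  0.002 -0.001  0.002]
```

View pics/wr.png

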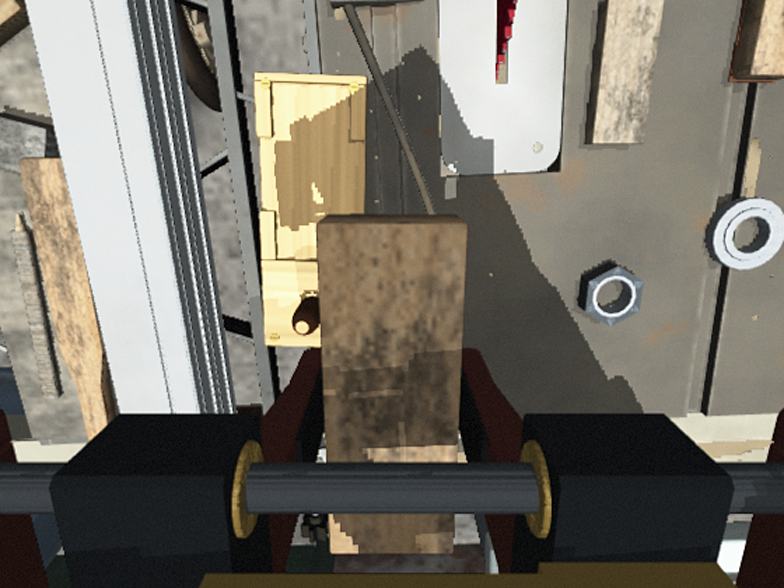

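The thick-pin board shows far corners at (255,73) and (366,76), a near-left corner at (265,346), and the pin tip at (302,326). The large block is held straight.

```bash
python3 - <<'E'
from w import *
im=pickle.load(open('wr.pkl','rb'))
A,B,D=corners(im,[(255,73),(366,76),(265,346)]);L=A-D;n=np.hypot(*L);u=L/n;w=np.hypot(*(A-B))
C=(B+D)/2;print('len',n,'w',w,'dir',np.degrees(np.arctan2(u[1],u[0])),'far edge dir',np.degrees(np.arctan2(*(A-B)[::-1])),C,'pin',C-73*u,'recess',C+35*u)
# recess corners at top edges: end line & far line
print('pin tip',corners(im,[(302,326)],z=68.))
P=cloud(im);Z=P[...,2];m=np.zeros(Z.shape,bool);m[200:245,195:232]=1;k=m&(Z>45)&(Z<75);print(P[k].mean(0),k.sum())
blob(im,'nut',611,293,38,18);blob(im,'flange',748,233,38,12)
# wider fit: edges of board by ray of left column transitions
hsv=cv2.cvtColor(im['pixels'],cv2.COLOR_RGB2HSV)
M=((hsv[...,0]>12)&(hsv[...,0]<32)&(hsv[...,1]>70)).astype(np.uint8)
for v in range(60,240,15):
    c=np.where(M[v,160:280])[0]+160
    a=ray(im,c.min(),v,18.);b=ray(im,c.max(),v,18.);print(v,a[:2].round(1),b[:2].round(1))
E
```

```text
len 217.1693267563587 w 82.28587430042015 dir -4.983623438328565 far edge dir 85.8459493339244 [502.1892036 309.588967 ] pin [429.46517509 315.93055014] recess [537.0568885  306.54848193]
pin tip [[430.92750705 315.63222888]]
[434.28051932 313.50474584  58.8895971 ] 275
nut c 428.9 62.7 ell [428.8  62.6] size 45.8 56.0 short ang 146.8 z 17.4
flange c 474.7 -46.9 ell [474.5 -47. ] size 57.8 61.1 short ang 177.3 z 11.9
60 [605.9 342.3] [601.9 259.9]
75 [592.  356.8] [587.4 260.8]
90 [575.9 334.3] [572.5 261.8]
105 [560.6 334. ] [557.2 262.7]
120 [545.5 345.6] [541.6 264.8]
135 [529.5 346.5] [525.6 265.8]
150 [513.2 349.6] [509.3 266.9]
165 [496.6 352.8] [491.5 246.4]
180 [479.4 353.8] [474.3 247.2]
195 [461.8 356. ] [456.6 248.1]
210 [443.8 357.1] [438.5 249. ]
225 [425.2 358.2] [420.  249.8]
```

```bash
python3 go.py 537.6 307 60 -94.6
```

```text
t 10.85 pos [470.2 247.3 246.8] yaw -92.77 tilt [-0.001 -0.001 -1.   ] w 45.1 q [ 0.46  0.26  1.81 -0.    1.07  2.08]
wz 0.266 dx dy dz [ 1.247 -1.298  3.736]
```

step_arm --pt "-1 0 0 0 0 0 0.27" --pt "-1 0.417 -0.433 0 0 0 0" --pt "-1 0.415 -0.433 0.3 0 0 0" --pt "-1 0.415 -0.432 0.4 0 0 0" --pt "-1 0 0 0.8 0 0 0" --pt "-1 0 0 0.8 0 0 0" --pt "-1 0 0 0.8 0 0 0" --pt "-1 0 0 0.5 0 0 0" --pt "-1 0 0 0.136 0 0 0" --pt "-1 0 0 0 0 0 0" --pt "-1 0 0 0 0 0 0"

```text
t: 12.22
ee_pos: [538.5, 308.3, 61.8]
orientation: [-3.138, 0.126, -0.003]
ft_force: [0.1, 1.0, -0.7]
width: 45.1
grasp_force: 30.0
```

```bash
python3 go.py 537.6 307 16 -94.6;python3 v.py wr2
```

```text
t 12.22 pos [538.5 308.3  61.8] yaw -94.6 tilt [ 0.002  0.001 -1.   ] w 45.1 q [ 0.5   0.63  1.73 -0.    0.79  2.15]
wz -0.0 dx dy dz [-0.016  0.028  0.916]
[538.4232527  308.40348184  61.86217607] [ 0.002 -0.     0.001 -0.    -0.003 -0.001]
```

View pics/wr2.png

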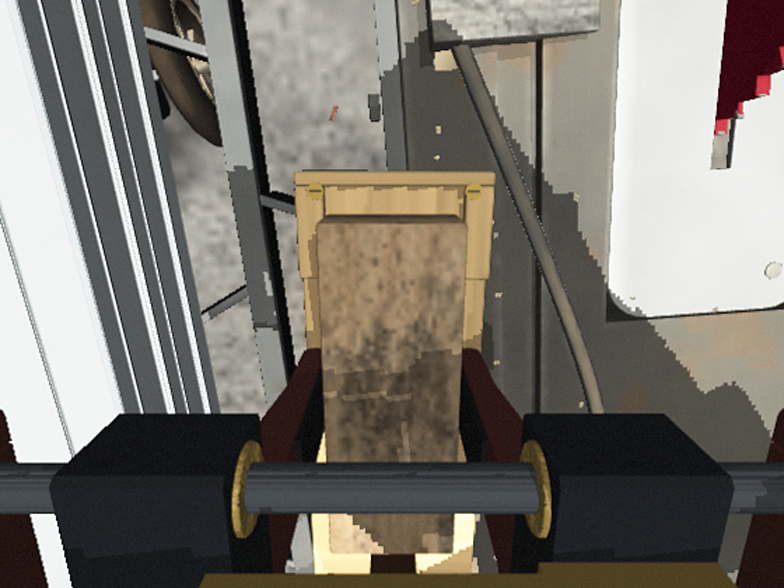

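The block is centred over the recess; its centre line is at column 392 and the recess spans 322–468. I'll lower it.

step_arm --pt "-1 -0.01 0.04 0.4 0 0 0" --pt "-1 0 0 0.3 0 0 0" --pt "-1 0 0 0.15 0 0 0" --pt "-1 0 0 0.06 0 0 0" --pt "-1 0 0 0 0 0 0"

```text
t: 12.9
ee_pos: [536.6, 306.0, 15.0]
orientation: [3.139, -0.125, -0.001]
ft_force: [-1.4, -1.3, 2.7]
width: 44.8
grasp_force: 30.0
```

```bash
python3 go.py 537.6 307 15.5 -94.6; python3 -c "
from h import *
print(get_obs()['ft_force'])"
```

```text
t 12.9 pos [536.6 306.   15. ] yaw -94.57 tilt [-0.001 -0.    -1.   ] w 44.8 q [ 0.5   0.7   1.74 -0.    0.71  2.15]
wz 0.004 dx dy dz [ 0.017 -0.022 -0.009]
[-1.4119882  -1.34295141  2.70518321]
```

step_arm --pt "0.25 0 0 0 0 0 0" --pt "0.25 0 0 0 0 0 0" --pt "0.25 0 0 0 0 0 0" --pt "0.25 0 0 -0.4 0 0 0" --pt "0.25 0 0 -0.8 0 0 0" --pt "1 0 0 -0.9 0 0 0" --pt "1 -0.2 0 -0.9 0 0 0" --pt "1 -0.8 0 -0.9 0 0 0" --pt "1 -0.8 0 -0.9 0 0 0" --pt "1 -0.8 0 -0.3 0 0 0" --pt "1 0 0 0 0 0 0" --pt "1 0 0 0 0 0 0"

```text
t: 14.4
ee_pos: [407.7, 316.5, 270.7]
orientation: [-3.138, 0.125, -0.002]
ft_force: [0.0, -0.5, -0.9]
width: 87.8
grasp_force: 0.0
```

```bash
cat > q.py <<'E'
from w import *
im=pickle.load(open('wr3.pkl','rb'));P=cloud(im);Z=P[...,2]
m=(abs(P[...,1]-307)<45)&(abs(P[...,0]-538)<70)&(Z>28)&(Z<45)
c=max(cv2.findContours(m.astype(np.uint8),cv2.RETR_EXTERNAL,cv2.CHAIN_APPROX_NONE)[0],key=cv2.contourArea)[:,0]
r=cv2.minAreaRect(ray(im,c[:,0],c[:,1],35.)[:,:2].astype(np.float32));print('block',r,'z pct',np.percentile(Z[m],[5,50,95]))
m=(abs(P[...,1]-315)<25)&(abs(P[...,0]-430)<25);k=m&(Z>62)&(Z<75);print('tip',P[k].mean(0),k.sum())
k=m&(Z>40)&(Z<75);v,u=np.where(k);print('pin px bbox',u.min(),u.max(),v.min(),v.max())
E
python3 v.py wr3; python3 q.py
```

```text
[407.87071486 316.34863711 270.14134375] [-0.007  0.021 -0.     0.001 -0.     0.001]
block ((536.7283325195312, 305.552978515625), (44.83911895751953, 119.02327728271484), 85.43719482421875) z pct [33.12177196 34.48403866 35.82753583]
tip [431.18640678 315.87574664  64.51806837] 105
pin px bbox 269 288 155 175
```

View pics/wr3.png

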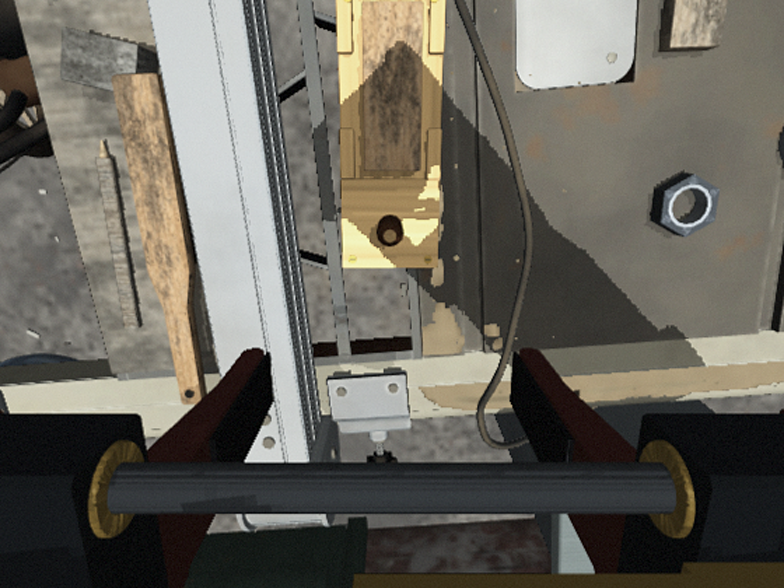

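The large block lies flat in the recess with its top at z 34.5. The pin tip is at (388,237), about (431,316) mm. Now the flange.

```bash
python3 go.py 430 -49 200 -94.6
```

```text
t 14.45 pos [407.9 316.3 270.1] yaw -94.58 tilt [ 0.001  0.    -1.   ] w 87.5 q [ 0.64  0.21  1.82 -0.    1.11  2.29]
wz 0.002 dx dy dz [1.027 7.248 1.403]
```

step_arm --pt "1 0.1 0.5 0 0 0 0" --pt "1 0.1 0.8 0 0 0 0" --pt "1 0.1 0.8 0.2 0 0 0" --pt "1 0.1 0.8 0.2 0 0 0" --pt "1 0.1 0.8 0.2 0 0 0" --pt "1 0.1 0.8 0.2 0 0 0" --pt "1 0.1 0.8 0.2 0 0 0" --pt "1 0.1 0.8 0.2 0 0 0" --pt "1 0.1 0.7 0.2 0 0 0" --pt "1 0.1 0.45 0 0 0 0" --pt "1 0 0 0 0 0 0" --pt "1 0 0 0 0 0 0"

```text
t: 15.95
ee_pos: [428.2, -48.8, 199.6]
orientation: [-3.139, 0.127, 0.002]
ft_force: [-0.1, 0.6, -0.2]
width: 88.1
grasp_force: 0.0
```

```bash
python3 v.py wf; python3 - <<'E'
from w import *
im=pickle.load(open('wf.pkl','rb'));P=cloud(im);Z=P[...,2];m=(np.hypot(P[...,0]-474.7,P[...,1]+49)<50)&(Z>7)&(Z<25)
c=max(cv2.findContours(m.astype(np.uint8),cv2.RETR_EXTERNAL,cv2.CHAIN_APPROX_NONE)[0],key=cv2.contourArea)[:,0]
print(cv2.fitEllipse(ray(im,c[:,0],c[:,1],12.)[:,:2].astype(np.float32)),np.percentile(Z[m],[5,50,95]),c.min(0),c.max(0))
E
python3 go.py 474.7 -49.4 4 -94.6
```

```text
[428.18370512 -48.51428843 199.71531163] [ 0.01  -0.007  0.003 -0.    -0.001 -0.003]
((474.2104187011719, -49.541107177734375), (58.14533996582031, 58.19382095336914), 34.32572555541992) [10.22286924 11.99263614 14.20898649] [247 116] [305 175]
t 16.0 pos [428.2 -48.5 199.7] yaw -94.57 tilt [-0.001  0.    -1.   ] w 88.0 q [-0.14  0.17  2.06  0.    0.91  1.51]
wz 0.004 dx dy dz [ 0.929 -0.057  3.914]
```

step_arm --pt "1 0.46 -0.03 0.5 0 0 0" --pt "1 0.46 -0.025 0.8 0 0 0" --pt "1 0 0 0.9 0 0 0" --pt "1 0 0 0.8 0 0 0" --pt "1 0 0 0.6 0 0 0" --pt "1 0 0 0.32 0 0 0" --pt "1 0 0 0 0 0 0" --pt "-1 0 0 0 0 0 0" --pt "-1 0 0 0 0 0 0" --pt "-1 0 0 0 0 0 0" --pt "-1 0 0 0 0 0 0"

```text
t: 17.38
ee_pos: [474.8, -49.9, 4.7]
orientation: [3.139, -0.126, 0.002]
ft_force: [-1.0, 0.7, 6.1]
width: 58.1
grasp_force: 29.8
```

```bash
python3 go.py 431 316 120 -94.6
```

```text
t 17.38 pos [474.8 -49.9   4.7] yaw -94.59 tilt [ 0.001 -0.    -1.   ] w 58.1 q [-0.13  0.6   2.05  0.    0.49  1.52]
wz 0.002 dx dy dz [-1.46  -7.224 -2.306]
```

step_arm --pt "-1 0 0 -0.5 0 0 0" --pt "-1 0 0 -0.9 0 0 0" --pt "-1 0 0 -0.9 0 0 0" --pt "-1 -0.15 -0.5 0 0 0 0" --pt "-1 -0.15 -0.75 0 0 0 0" --pt "-1 -0.15 -0.75 0 0 0 0" --pt "-1 -0.15 -0.75 0 0 0 0" --pt "-1 -0.15 -0.75 0 0 0 0" --pt "-1 -0.15 -0.75 0 0 0 0" --pt "-1 -0.15 -0.75 0 0 0 0" --pt "-1 -0.15 -0.75 0 0 0 0" --pt "-1 -0.15 -0.75 0 0 0 0" --pt "-1 -0.15 -0.5 0 0 0 0" --pt "-1 0 -0.22 0 0 0 0" --pt "-1 0 0 0 0 0 0" --pt "-1 0 0 0 0 0 0"

```text
t: 19.38
ee_pos: [428.3, 315.0, 118.9]
orientation: [3.138, -0.126, -0.001]
ft_force: [0.5, -0.3, -1.0]
width: 58.3
grasp_force: 29.9
```

```bash
python3 v.py wf2; python3 go.py 431 316 23 -94.6
```

```text
[428.34717928 314.98626774 118.8863949 ] [-0.002  0.    -0.002  0.003 -0.002  0.002]
t 19.43 pos [428.3 315.  118.9] yaw -94.63 tilt [-0. -0. -1.] w 58.5 q [ 0.61  0.44  1.91 -0.    0.8   2.26]
wz -0.004 dx dy dz [ 0.051 -0.024  1.918]
```

View pics/wf2.png

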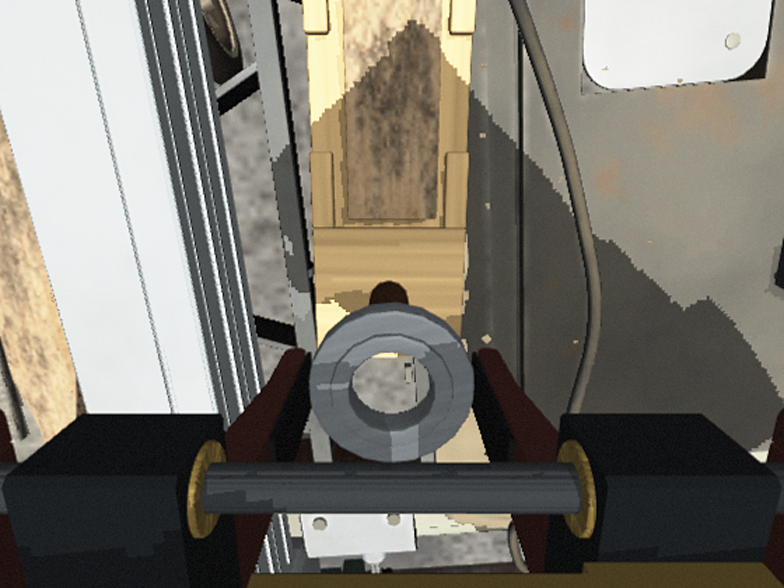

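Held level and in line: the pin at (389,295), the flange centre at column 392. I'll lower it.

step_arm --pt "-1 0.06 -0.02 0.5 0 0 0" --pt "-1 0 0 0.5 0 0 0" --pt "-1 0 0 0.4 0 0 0" --pt "-1 0 0 0.3 0 0 0" --pt "-1 0 0 0.15 0 0 0" --pt "-1 0 0 0.05 0 0 0" --pt "-1 0 0 0 0 0 0"

```text
t: 20.3
ee_pos: [431.6, 316.9, 24.3]
orientation: [-3.139, 0.125, -0.001]
ft_force: [-0.1, 0.1, -1.3]
width: 58.0
grasp_force: 29.9
```

```bash
python3 go.py 431.5 316 22.7 -94.6
```

```text
t 20.3 pos [431.6 316.9  24.3] yaw -94.57 tilt [ 0.  0. -1.] w 58.0 q [ 0.61  0.61  1.93 -0.    0.61  2.26]
wz 0.004 dx dy dz [-0.001  0.018  0.032]
```

step_arm --pt "-1 0 0.01 0.03 0 0 0" --pt "0.75 0 0 0 0 0 0" --pt "0.75 0 0 0 0 0 0" --pt "0.75 0 0 -0.3 0 0 0" --pt "1 0 0 -0.8 0 0 0" --pt "1 0 0 -0.9 0 0 0" --pt "1 0 0 -0.9 0 0 0" --pt "1 -0.25 0 -0.9 0 0 0" --pt "1 -0.25 0 0 0 0 -0.26" --pt "1 0 0 0 0 0 0"

```text
t: 21.55
ee_pos: [405.3, 318.0, 212.7]
orientation: [3.141, -0.075, -0.0]
ft_force: [-1.2, -0.4, -0.6]
width: 87.7
grasp_force: 0.0
```

```bash
python3 v.py wf3; python3 - <<'E'
from w import *
im=pickle.load(open('wf3.pkl','rb'));P=cloud(im);Z=P[...,2];m=(np.hypot(P[...,0]-431,P[...,1]-316)<45)&(Z>25)&(Z<36)
c=max(cv2.findContours(m.astype(np.uint8),cv2.RETR_EXTERNAL,cv2.CHAIN_APPROX_NONE)[0],key=cv2.contourArea)[:,0]
print(cv2.fitEllipse(ray(im,c[:,0],c[:,1],30.)[:,:2].astype(np.float32)),np.percentile(Z[m],[5,50,95]))
blob(im,'nut',(im['cx'])*1.4,0,1,18) if 0 else None
E
python3 go.py 385 61 200 -92.8
```

```text
[405.62436275 317.85283541 212.03545229] [-0.008  0.023 -0.007 -0.001 -0.002  0.002]
((431.2038269042969, 316.1093444824219), (58.140865325927734, 58.20407485961914), 0.5665212869644165) [28.17981041 29.96671666 32.23956159]
t 21.6 pos [405.6 317.9 212. ] yaw -92.76 tilt [-0.001 -0.001 -1.   ] w 87.7 q [ 0.64  0.28  1.88 -0.    0.99  2.26]
wz 0.006 dx dy dz [-0.161  5.151  0.241]
```

Flange is flat on the board, with its rim at z 30 and hub at z 32. Next the nut.

step_arm --pt "1 0 0.5 0 0 0 0" --pt "1 0 0.8 0 0 0 0" --pt "1 0 0.8 0.1 0 0 0" --pt "1 0 0.8 0.1 0 0 0" --pt "1 0 0.8 0.1 0 0 0" --pt "1 0 0.8 0 0 0 0" --pt "1 -0.1 0.45 0 0 0 0" --pt "1 -0.1 0.2 0 0 0 0" --pt "1 0 0 0 0 0 0" --pt "1 0 0 0 0 0 0"

```text
t: 22.85
ee_pos: [384.2, 62.1, 197.3]
orientation: [-3.141, 0.076, 0.0]
ft_force: [0.4, 0.4, 1.0]
width: 87.9
grasp_force: 0.0
```

```bash
python3 v.py wn; python3 - <<'E'
from w import *
im=pickle.load(open('wn.pkl','rb'));P=cloud(im);Z=P[...,2];m=(np.hypot(P[...,0]-428,P[...,1]-61)<45)&(Z>14)&(Z<28)
c=max(cv2.findContours(m.astype(np.uint8),cv2.RETR_EXTERNAL,cv2.CHAIN_APPROX_NONE)[0],key=cv2.contourArea)[:,0]
W=ray(im,c[:,0],c[:,1],18.)[:,:2].astype(np.float32);print(cv2.fitEllipse(W)[0],np.percentile(Z[m],[5,50,95]))
for a in range(75,100,3):
    n=np.array([np.cos(np.radians(a)),np.sin(np.radians(a))]);print(a,np.ptp(W@n).round(1),((W@n).max()+(W@n).min())/2 if 0 else '',end=' ')
E
python3 go.py 428.8 61 6 -92.8
```

```text
[384.22712355  62.16963387 197.42149644] [ 0.002 -0.002  0.    -0.003  0.001 -0.002]
(427.9012145996094, 61.08946990966797) [16.25956237 17.61656805 18.87585196]
75 49.5  78 48.6  81 47.5  84 46.4  87 45.5  90 46.2  93 47.4  96 48.5  99 49.4  t 22.9 pos [384.2  62.2 197.4] yaw -92.74 tilt [ 0.  0. -1.] w 87.8 q [0.13 0.11 2.14 0.   0.89 1.75]
wz 0.009 dx dy dz [ 0.892 -0.02   3.828]
```

step_arm --pt "1 0.44 -0.01 0.5 0 0 0" --pt "1 0.435 -0.01 0.8 0 0 0" --pt "1 0 0 0.9 0 0 0" --pt "1 0 0 0.8 0 0 0" --pt "1 0 0 0.5 0 0 0" --pt "1 0 0 0.32 0 0 0" --pt "1 0 0 0 0 0 0" --pt "-1 0 0 0 0 0 0" --pt "-1 0 0 0 0 0 0" --pt "-1 0 0 0 0 0 0" --pt "-1 0 0 0 0 0 0" --pt "-1 0 0 0 0 0 0"

```text
t: 24.4
ee_pos: [427.9, 60.4, 6.8]
orientation: [-3.141, 0.076, -0.001]
ft_force: [-0.1, -1.1, 3.9]
width: 45.6
grasp_force: 30.0
```

```bash
python3 go.py 431.5 316 135 -92.8
```

```text
t 24.4 pos [427.9  60.4   6.8] yaw -92.79 tilt [ 0.001  0.    -1.   ] w 45.6 q [0.11 0.56 2.15 0.   0.43 1.73]
wz 0.001 dx dy dz [-0.177 -5.109 -2.565]
```

step_arm --pt "-1 0 0 -0.5 0 0 0" --pt "-1 0 0 -0.9 0 0 0" --pt "-1 0 0 -0.8 0 0 0" --pt "-1 0 -0.45 -0.35 0 0 0" --pt "-1 -0.03 -0.7 0 0 0 0" --pt "-1 -0.03 -0.75 0 0 0 0" --pt "-1 -0.03 -0.75 0 0 0 0" --pt "-1 -0.03 -0.75 0 0 0 0" --pt "-1 -0.03 -0.75 0 0 0 0" --pt "-1 -0.03 -0.6 0 0 0 0" --pt "-1 0 -0.36 0 0 0 0" --pt "-1 0 0 0 0 0 0" --pt "-1 0 0 0 0 0 0"

```text
t: 26.02
ee_pos: [430.8, 315.0, 133.7]
orientation: [3.14, -0.077, -0.001]
ft_force: [0.2, -0.1, -2.2]
width: 46.1
grasp_force: 30.0
```

```bash
python3 v.py wn2; python3 go.py 431.4 316.2 39 -92.8
```

```text
[430.84892877 314.90501474 133.79885151] [-0.004 -0.001 -0.     0.001  0.     0.002]
t 26.07 pos [430.8 314.9 133.8] yaw -92.83 tilt [-0.001 -0.001 -1.   ] w 45.7 q [ 0.61  0.42  1.89 -0.    0.83  2.23]
wz -0.004 dx dy dz [ 0.01  -0.026  1.896]
```

View pics/wn2.png

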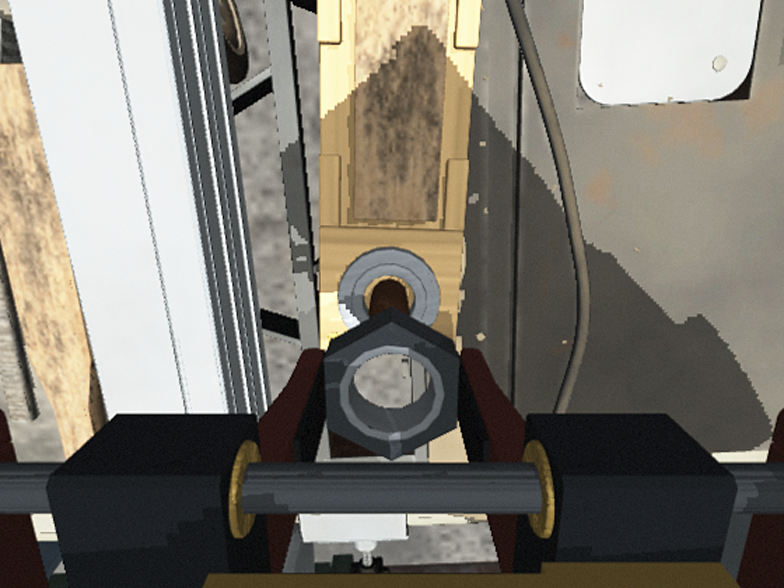

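The nut is at (391,390) above the pin at (389,295), both in line. The flange lies flat at (389,288). I'll lower the nut.

step_arm --pt "-1 0.01 -0.026 0.5 0 0 0" --pt "-1 0 0 0.5 0 0 0" --pt "-1 0 0 0.4 0 0 0" --pt "-1 0 0 0.3 0 0 0" --pt "-1 0 0 0.14 0 0 0" --pt "-1 0 0 0.03 0 0 0" --pt "-1 0 0 0 0 0 0"

```text
t: 26.95
ee_pos: [432.0, 317.5, 40.9]
orientation: [-3.14, 0.076, -0.001]
ft_force: [0.4, 1.0, -0.2]
width: 45.7
grasp_force: 30.0
```

```bash
python3 go.py 431.4 316.2 39 -92.8
```

```text
t 26.95 pos [432.  317.5  40.9] yaw -92.79 tilt [ 0.001  0.    -1.   ] w 45.7 q [0.61 0.58 1.92 0.   0.64 2.23]
wz 0.001 dx dy dz [-0.011  0.026  0.038]
```

step_arm --pt "-1 0 0.02 0.035 0 0 0" --pt "-1 0 0 0 0 0 0" --pt "0.3 0 0 0 0 0 0" --pt "0.3 0 0 0 0 0 0" --pt "0.3 0 0 -0.3 0 0 0" --pt "1 0 0 -0.8 0 0 0" --pt "1 0 0 -0.9 0 0 0" --pt "1 0 0 -0.9 0 0 0" --pt "1 -0.25 0 -0.7 0 0 0" --pt "1 -0.25 0 0 0 0 0" --pt "1 0 0 0 0 0 0"

```text
t: 28.32
ee_pos: [405.5, 317.2, 218.6]
orientation: [3.14, -0.075, -0.001]
ft_force: [0.0, -0.8, 0.1]
width: 87.7
grasp_force: 0.0
```

```bash
python3 v.py wn3; python3 - <<'E'
from w import *
im=pickle.load(open('wn3.pkl','rb'));P=cloud(im);Z=P[...,2];m=(np.hypot(P[...,0]-431,P[...,1]-316)<45)&(Z>44)&(Z<53)
c=max(cv2.findContours(m.astype(np.uint8),cv2.RETR_EXTERNAL,cv2.CHAIN_APPROX_NONE)[0],key=cv2.contourArea)[:,0]
print(cv2.minAreaRect(ray(im,c[:,0],c[:,1],50.)[:,:2].astype(np.float32)),np.percentile(Z[m],[5,50,95]))
E
python3 go.py 550 65 220 -93
```

```text
[405.80077674 317.13525036 218.10899588] [-0.007  0.021 -0.009 -0.001 -0.001 -0.003]
((432.156005859375, 315.8077697753906), (45.85407257080078, 52.111610412597656), 88.35406494140625) [47.93148845 49.58559474 50.81764368]
t 28.38 pos [405.8 317.1 218.1] yaw -92.75 tilt [-0.001 -0.001 -1.   ] w 87.7 q [ 0.64  0.27  1.87 -0.    1.    2.26]
wz 0.036 dx dy dz [ 3.144  4.885 -0.038]
```

The nut is flat on the flange, with its top at z 49.6 against the expected 50. Next the small block.

step_arm --pt "1 0.3 0.45 0 0 0 0.036" --pt "1 0.45 0.7 0 0 0 0" --pt "1 0.45 0.7 0 0 0 0" --pt "1 0.45 0.7 0 0 0 0" --pt "1 0.45 0.7 0 0 0 0" --pt "1 0.45 0.7 0 0 0 0" --pt "1 0.4 0.6 0 0 0 0" --pt "1 0.194 0.335 0 0 0 0" --pt "1 0 0 0 0 0 0" --pt "1 0 0 0 0 0 0"

```text
t: 29.62
ee_pos: [550.1, 66.1, 218.2]
orientation: [-3.14, 0.083, 0.002]
ft_force: [-0.2, 0.3, -0.6]
width: 88.0
grasp_force: 0.0
```

```bash
python3 v.py ws; python3 - <<'E'
from w import *
im=pickle.load(open('ws.pkl','rb'));P=cloud(im);Z=P[...,2];m=(abs(P[...,0]-600)<70)&(abs(P[...,1]-65)<45)&(Z>13)&(Z<25)
c=max(cv2.findContours(m.astype(np.uint8),cv2.RETR_EXTERNAL,cv2.CHAIN_APPROX_NONE)[0],key=cv2.contourArea)[:,0]
print(cv2.minAreaRect(ray(im,c[:,0],c[:,1],18.)[:,:2].astype(np.float32)),np.percentile(Z[m],[5,50,95]))
E
python3 go.py 600.5 65 5 -93
```

```text
[550.09980781  66.32400285 218.41371705] [ 0.005 -0.007 -0.001 -0.001 -0.001 -0.003]
((600.968505859375, 65.63755798339844), (39.592350006103516, 98.20494842529297), 87.47526550292969) [16.17799177 17.45907612 18.7676032 ]
t 29.68 pos [550.1  66.3 218.4] yaw -92.98 tilt [-0.001  0.    -1.   ] w 87.9 q [0.1  0.33 1.79 0.   1.03 1.72]
wz 0.003 dx dy dz [ 1.008 -0.026  4.268]
```

step_arm --pt "1 0.51 -0.02 0.5 0 0 -0.04" --pt "1 0.508 -0.018 0.8 0 0 0" --pt "1 0 0 0.9 0 0 0" --pt "1 0 0 0.9 0 0 0" --pt "1 0 0 0.7 0 0 0" --pt "1 0 0 0.468 0 0 0" --pt "1 0 0 0 0 0 0" --pt "-1 0 0 0 0 0 0" --pt "-1 0 0 0 0 0 0" --pt "-1 0 0 0 0 0 0" --pt "-1 0 0 0 0 0 0" --pt "-1 0 0 0 0 0 0"

```text
t: 31.18
ee_pos: [601.8, 64.7, 5.6]
orientation: [-3.141, 0.076, -0.001]
ft_force: [0.6, 0.3, -0.1]
width: 41.2
grasp_force: 0.2
```

```bash
python3 go.py 456 -292.4 120 -91.7
```

```text
t 31.18 pos [601.8  64.7   5.6] yaw -92.77 tilt [ 0.  0. -1.] w 41.2 q [0.09 0.7  1.77 0.   0.67 1.71]
wz -0.155 dx dy dz [-2.704  7.225 -2.289]
```

step_arm --pt "-1 0 0 0 0 0 0" --pt "-1 0 0 0 0 0 0" --pt "-1 0 0 -0.5 0 0 -0.155" --pt "-1 0 0 -0.9 0 0 0" --pt "-1 0 0 -0.89 0 0 0" --pt "-1 -0.2 0.5 0 0 0 0" --pt "-1 -0.27 0.75 0 0 0 0" --pt "-1 -0.27 0.75 0 0 0 0" --pt "-1 -0.27 0.75 0 0 0 0" --pt "-1 -0.27 0.75 0 0 0 0" --pt "-1 -0.27 0.75 0 0 0 0" --pt "-1 -0.27 0.75 0 0 0 0" --pt "-1 -0.27 0.75 0 0 0 0" --pt "-1 -0.27 0.75 0 0 0 0" --pt "-1 -0.24 0.5 0 0 0 0" --pt "-1 -0.1 0.225 0 0 0 0" --pt "-1 0 0 0 0 0 0" --pt "-1 0 0 0 0 0 0"

```text
t: 33.42
ee_pos: [456.4, -291.6, 119.7]
orientation: [-3.141, 0.045, 0.0]
ft_force: [-0.2, 0.7, -0.7]
width: 39.5
grasp_force: 30.0
```

```bash
python3 v.py ws2; python3 go.py 456.4 -292.4 16.5 -91.7
```

```text
[ 456.51957828 -291.52848244  119.78175133] [ 0.003 -0.    -0.002 -0.002 -0.001 -0.002]
t 33.48 pos [ 456.5 -291.5  119.8] yaw -91.63 tilt [-0.  0. -1.] w 40.0 q [-0.59  0.45  1.88  0.    0.81  1.01]
wz 0.01 dx dy dz [-2.000e-03  1.700e-02  2.066e+00]
```

View pics/ws2.png

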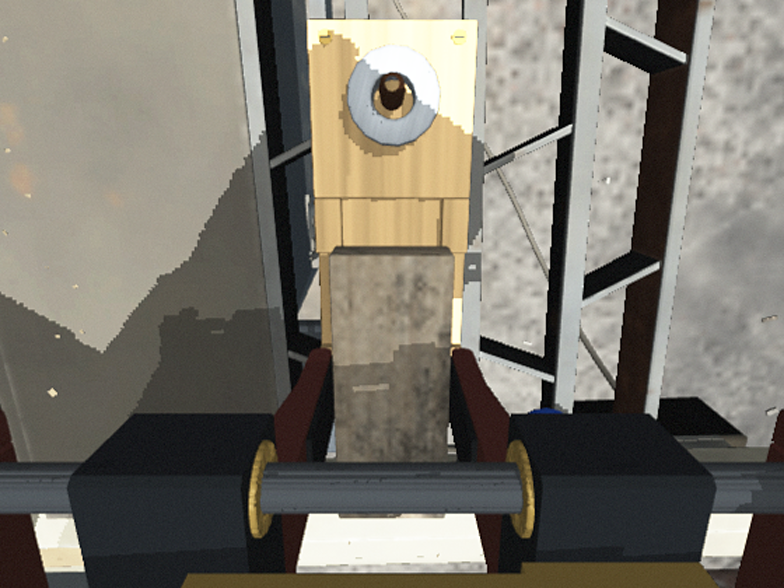

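The block is centred over the recess at column 392 (recess spans 342–442), and the collar is seated at (393,95). I'll lower it.

step_arm --pt "-1 0 0.01 0.5 0 0 0" --pt "-1 0 0 0.6 0 0 0" --pt "-1 0 0 0.5 0 0 0" --pt "-1 0 0 0.3 0 0 0" --pt "-1 0 0 0.12 0 0 0" --pt "-1 0 0 0.05 0 0 0" --pt "-1 0 0 0 0 0 0"

```text
t: 34.35
ee_pos: [456.5, -293.1, 16.8]
orientation: [3.141, -0.046, 0.001]
ft_force: [0.2, -0.1, -0.6]
width: 40.0
grasp_force: 30.0
```

```bash
python3 go.py 456.4 -292.4 15.6 -91.7; python3 -c "
from h import *
print(get_obs()['ft_force'])"
```

```text
t 34.35 pos [ 456.5 -293.1   16.8] yaw -91.69 tilt [ 0.001 -0.001 -1.   ] w 40.0 q [-0.59  0.62  1.91  0.    0.61  1.01]
wz 0.002 dx dy dz [-0.002 -0.014  0.025]
[ 0.17772624 -0.09552711 -0.57481753]
```

Release, rise, and check everything.

step_arm --pt "-1 0 0 0.03 0 0 0" --pt "-1 0 0 0 0 0 0" --pt "0.2 0 0 0 0 0 0" --pt "0.2 0 0 0 0 0 0" --pt "0.2 0 0 0 0 0 0" --pt "0.2 0 0 -0.4 0 0 0" --pt "0.2 0 0 -0.8 0 0 0" --pt "1 0 0 -0.9 0 0 0" --pt "1 0 0 -0.9 0 0 0" --pt "1 -0.4 0 -0.8 0 0 0" --pt "1 -0.4 0 -0.8 0 0 0" --pt "1 0 0 -0.4 0 0 0" --pt "1 0 0 0 0 0 0" --pt "1 0 0 0 0 0 0"

```text
t: 36.1
ee_pos: [415.7, -291.4, 263.8]
orientation: [-3.14, 0.046, 0.002]
ft_force: [0.4, 0.1, -0.2]
width: 87.7
grasp_force: 0.0
```

```bash
python3 v.py we; python3 - <<'E'
from w import *
im=pickle.load(open('we.pkl','rb'));P=cloud(im);Z=P[...,2]
def f(x,y,rx,ry,lo,hi,h,n,im=im,P=P):
    Z=P[...,2];m=(abs(P[...,0]-x)<rx)&(abs(P[...,1]-y)<ry)&(Z>lo)&(Z<hi)
    c=max(cv2.findContours(m.astype(np.uint8),cv2.RETR_EXTERNAL,cv2.CHAIN_APPROX_NONE)[0],key=cv2.contourArea)[:,0]
    print(n,[np.round(a,1) for a in cv2.minAreaRect(ray(im,c[:,0],c[:,1],h)[:,:2].astype(np.float32))],'z',np.percentile(Z[m],[5,50,95]).round(1))
f(456,-292,60,35,23,38,28.,'small');f(564,-296,30,30,36,47,42.,'collar')
t=grab('top');P2=cloud(t);save(t,'end.png',1.4)
f(634,-42,55,30,16,30,24.,'sanding',t,P2);f(779,-39,50,45,22,48,36.,'tin',t,P2);f(671,257.7,50,30,11,30,20.,'wedge',t,P2)
f(537,306,70,35,29,42,35.,'large',t,P2);f(431,316,32,32,44,53,50.,'nut',t,P2);f(456,-292,60,35,23,38,28.,'small',t,P2);f(564,-296,30,30,36,47,42.,'collar',t,P2)
E
```

```text
[ 415.66478217 -291.24243454  263.48647761] [ 0.003  0.007 -0.001  0.001  0.004  0.001]
small [array([ 455.9, -293.6]), array([39.8, 98.8]), np.float64(88.2)] z [26.2 27.5 28.9]
collar [array([ 561.7, -295.9]), array([41.7, 43.3]), np.float64(88.3)] z [39.6 41.4 42.9]
sanding [array([634.6, -42.8]), array([35.7, 85.2]), np.float64(86.6)] z [20.4 24.3 28. ]
tin [array([779.2, -38.9]), array([73.4, 68.1]), np.float64(0.8)] z [30.4 34.9 38.6]
wedge [array([670.2, 256.8]), array([52.2, 30.2]), np.float64(80.6)] z [11.6 15.5 22.2]
large [array([536.6, 304. ]), array([ 46.9, 120.1]), np.float64(85.5)] z [31.5 35.8 39.4]
nut [array([431.2, 314.8]), array([46.2, 51.3]), np.float64(27.7)] z [46.2 50.2 52.6]
small [array([ 456.3, -292.5]), array([39.9, 97.8]), np.float64(88.8)] z [24.4 27.9 32.2]
collar [array([ 562. , -295.7]), array([40.6, 42.1]), np.float64(44.6)] z [38.2 41.9 45.6]
```

View pics/we.png

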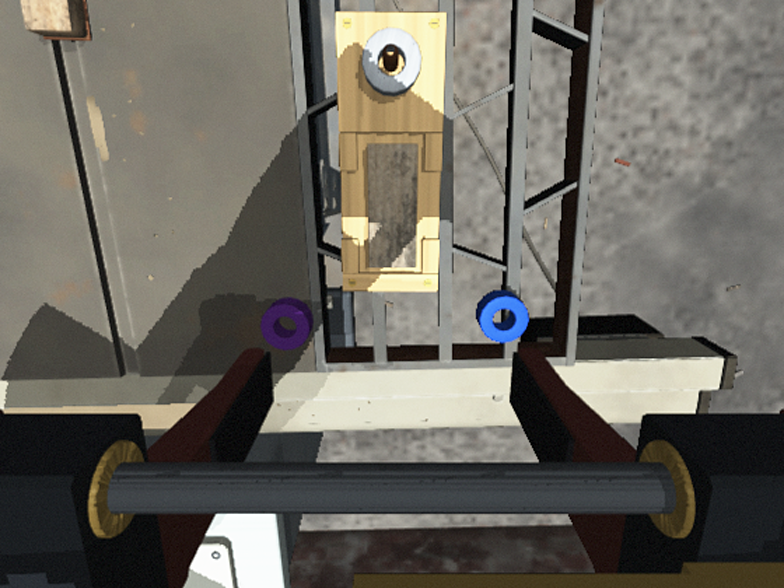

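View pics/end.png

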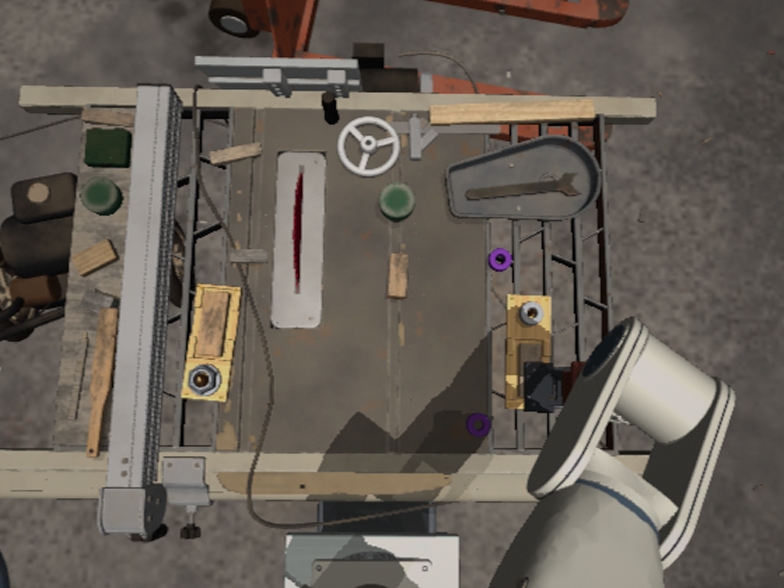

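The wrist view shows the collar seated at (391,60) and the small block flat in its recess at (391,205). The top view shows the thick-pin kit complete at (212,342), and the sanding block, wedge and tin where they were. Heights match and the arm is clear, so I'm handing in.

```bash
python3 -c "
from workcell import ctrl
print(ctrl.close_job())"
```

```text
the job is handed in; nothing more can be done
None
```

Both kits are on their boards and the job is handed in. In the last camera checks every part lay flat and fully down, and the sanding block, wedge and wax tin had not moved; the hand-in gave no verdict.

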